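# Shut the red air valve under the sliding cover

### The job

Using only the fingertips or the outside of the fingers, without gripping or lifting anything, push the lug on the blue valve box's aluminium cover so that the cover slides all the way back off the valve bay, then push the red valve handle a quarter turn clockwise until it is fully shut, straight across its pipe. Leave the black handle as it is and do not disturb the things lying around the box; finish with the hand clear of everything.

Things in the scene. Friction and masses are not known exactly. Their poses are not given: they have to be found in the camera images.
- valve_box: Blue valve box, brass couplings in front, fixed to the table, 250 (x) x 270 (y) x 82 mm. Origin: centre of its underside on the table; z up, -x its front (toward the robot at yaw 0). Front half: an open bay. Rear half: a closed deck, top 72 mm above the table. The side guides, front and back walls rise to 82 mm; the cover lies between them.
- bay_centre (a point): Centre of the bay's mouth, at box x = -0.061, y = 0, 72 mm above the table. The bay is free inside for 112 mm along x and 230 mm along y. In it two brass pipes run along x at box y = +0.045 and -0.050: pipe tops 30 mm, valve bodies 35 mm, stems 45 mm above the table.
- cover: Loose aluminium plate, 114 (x) x 250 (y) x 6 mm, 0.26 to 0.52 kg, underside 72 mm above the table, with a black upright lug. Origin: centre of its underside; axes as the box's. It starts over the bay (origin at box x = -0.059 to -0.046) and slides along box +x between side guides (2 mm play) onto the deck, to the back wall (origin at box x = +0.060). Only weight holds it down.
- lug_front_face: Front face of the cover's black lug, the one to push. The lug is a bar across the cover's middle, 14 mm thick (x), 100 mm long (y), its top 32 mm above the cover's underside (104 mm above the table). Origin: plate centre, 5 mm in front of the lug's middle and 17.5 mm above the cover's underside. Axes as the cover's.
- lug_back_face: Back face plate of the same lug, 5 mm behind the lug's middle. Pressing on both faces at once counts as gripping.
- red_handle (a joint): Angle of the red valve handle, rad: 0 = along its pipe, pointing to the box's front (open); 1.571 = stop, across the pipe and pointing to box +y (shut). It starts at 0.10 to 0.35. Turns clockwise seen from above about a vertical axis, held by friction of about 0.09 N m wherever it is left (about 2 N near the tip), no spring.
- red_pivot (a point): Point on the vertical turning axis of the red handle, at half the handle's height, 55 mm above the table. Both valves stand in the open bay at box x = -0.030, one at box y = +0.045, the other at box y = -0.050; which is which varies.
- red_tip (a point): Outer end of the red handle, 55 mm from red_pivot, 55 mm above the table. The handle is a bar 13 mm wide, from 46 to 64 mm above the table.
- red_right_flank: Side plate of the red handle that faces box -y while it is open; the side to push on. Origin: plate centre, 31.5 mm from the pivot axis, 4 mm off the handle's middle.
- red_left_flank: Opposite side plate of the red handle. Pressing both flanks at once counts as gripping.
- black_pivot (a point): Point on the vertical turning axis of the black handle (same size and kind as the red one, also open), 55 mm above the table.
- black_tip (a point): Outer end of the black handle, 55 mm from black_pivot. To be left where it is.
- driver: Bystander: blue and black precision screwdriver, 16x156x16 mm, lying in front of the box, between it and the robot; loose, to be left alone. Origin: centre of its underside.
- marker: Bystander: black and white marker pen, 16x124x15 mm, lying to the right of the box; loose, to be left alone. Origin: centre of its underside.
- fan: Bystander: flat black cooling fan with a short lead, 65x96x11 mm, lying flat to the right of the box; loose, to be left alone. Origin: centre of its underside.
- hard_disk: Bystander: silver hard disk, 70x100x11 mm, lying flat to the right of the box, nearer the front edge; loose, to be left alone. Origin: centre of its underside.
- bit_tray: Bystander: black tray of screwdriver bits, 72x115x24 mm, near the table's front edge, right of the box; loose, to be left alone. Origin: centre of its underside.

How it is judged:
By the outcome, as a careful person would: the job done as asked, in the order asked, and still so for the second after the job is handed in, with the robot touching nothing.
It also fails if it takes over 43 s, if anything falls off the work surface, if the arm or the gripper's body presses on something with over 40 N, if the wrist force passes 120 N, or if a joint passes its speed limit or range.

### The arm

A 6-joint arm with a two-finger parallel gripper is mounted at the origin on a cart in front of the work surface, level with it; the furniture and walls round the work are solid. World frame = base frame: x ahead of the robot, y to its left, z up, the work surface at z = 0. Lengths are in m, angles in rad, forces in N, time in s.
With the tool pointing down it reaches from about 0.3 to 0.85 m from the base axis. Payload 5.4 kg.
Tool frame: the origin (TCP) lies midway between the tips of the shut fingers; the grasp point (between the pads) lies 19 mm behind it; z points along the fingers, y is the direction in which the jaws open and shut (so a half turn about z gives the same grasp; the last joint's range is limited). The gripper opens to 85 mm and grips with 20 to 120 N. Pads are 22 mm wide; open, the fingers measure 114 mm over their backs; the gripper's body (76 mm by 85 mm) begins 54 mm behind the grasp point. The pads swing forward as they close: fully open they stand 13 mm farther back than shut.
Start: joints at [0.937, 0.158, 1.597, -0, 1.386, -0.21], TCP at [0.236, 0.524, 0.201] pointing down, gripper open.
Joint ranges: [-2.91, 2.91], [-0.94, 2.29], [0.18, 2.7], [-1.29, 4.43], [0.17, 2.64], [-3, 3]. Speed limits (rad/s): [2.57, 2.57, 3.14, 3.14, 3.14, 3.14].

### API

Orientations are given as a rotation vector (axis times angle).
In Python, from workcell import manip, eyes gives the robot as it stands. The module is installed in compiled form; this text tells all that it offers.
- The arm moves only by the tool send_rows, never from a script. Its arguments are lists of equal length, an entry for each row: "offset": the shift along the tool's x, y, z in mm, a list of three; "spin": the turn about the tool's z in degrees; "grip": the closure, from 0 (fully open) to 1 (shut). In form: {"offset": [[tx, ty, tz], ...], "spin": [spin, ...], "grip": [grip, ...]}. A call has 1 to 5 rows; each row shifts and turns the commanded pose from where the row before left it, along the tool's axes as they then stand; what a row does not reach is not made up. A row lasts 1/8 s, in which the tool goes at most 62.5 mm and 10.7 degrees, less where a joint would pass 70% of its speed; a pose out of reach is approached as far as the arm can. A call with a gripper value outside its range is refused whole. The fingers move at their own pace and stop on an object; the grip force is fixed at half the most. Time passes only in rows, so rows that do not move let the fingers close. It gives the time, the measured TCP pose, the force and the opening at its end, in the units of the state.
- manip.sense(): the state, without advancing time (a new reading comes with each control period).
- eyes.grab_frame(name): name is "scene" or "top" or "wrist"; returns a dict with "img" (420x560x3 uint8, red, green, blue), "depth" (420x560 float32, m along the optical axis (not along the pixel's ray), 0 where there is no reading), "camera_matrix" (3x3 intrinsics, pixels), "rvec" (rotation vector, rad) and "tvec" (3), from world to camera coordinates, as OpenCV has them. Camera axes: x right, y down, z forward; pixel columns grow to the right and rows downward; lengths in m; the calibration is good to about 2 mm. A picture is of the moment at which its call begins.
- manip.job_done(): hands the job in, once; it reports no verdict.
The state is a dict: "time": time; "q": joint angles; "joint_vel": joint speeds; "joint_efforts": joint torques, N m; "ee_pos": TCP position; "tool_rot": TCP orientation; "ft_force": force on the tool from outside, world axes, zero at the start; "wrist_torque": the same for the moment, N m; "width": finger opening in m.
Only numpy, scipy, OpenCV 4.12 (cv2) and the standard library are available. Lean on these libraries where they do the work, as an engineer would, in place of code of your own. Each camera call takes 0.05 s, during which the arm holds its last target.

## Working session

There is one attempt and no reset: what is moved stays moved. The work goes in short steps, Python scripts to look and compute and a tool call to move; the robot and the scene stay as the last step left them, time stands still between calls to the robot, and variables do not carry over. Pictures are saved under pics/ and viewed, and the job is handed in when it is done.

Besides the shell and the picture viewer there is one more tool, called after ">>>" by a JSON object that holds its "fn" and its "kwargs", one argument or row to a line. send_rows: Moves the arm, as the interface text tells. Its arguments: {"type":"object","properties":{"offset":{"type":"array","items":{"type":"array","items":{"type":"number"}}},"spin":{"type":"array","items":{"type":"number"}},"grip":{"type":"array","items":{"type":"number"}}},"required":["offset","spin","grip"]}

```bash
mkdir -p pics; cat > h.py <<'E'
import numpy as np,cv2
from workcell import manip,eyes
def save(n,f): cv2.imwrite('pics/'+n,f['img'][:,:,::-1])
def world(f,us,vs,ds):
    K=f['camera_matrix'];R=cv2.Rodrigues(np.array(f['rvec'],float))[0];t=np.array(f['tvec'],float).ravel()
    us,vs,ds=map(lambda a:np.asarray(a,float),(us,vs,ds))
    p=np.stack([(us-K[0,2])/K[0,0]*ds,(vs-K[1,2])/K[1,1]*ds,ds],-1)
    return (p-t)@R
def plane(f,us,vs,z):
    R=cv2.Rodrigues(np.array(f['rvec'],float))[0];t=np.array(f['tvec'],float).ravel()
    c=-R.T@t
    d=world(f,us,vs,np.ones(np.shape(us)))-c
    return c+d*((z-c[2])/d[...,2])[...,None]
E
python3 - <<'E'
from h import *
for n in ('top','scene'):
    f=eyes.grab_frame(n);save(n+'0.png',f);np.savez('pics/'+n+'0.npz',**f)
s=manip.sense();print(s)
E
```

```text
{'time': 0.1, 'q': array([ 9.36901643e-01,  1.58999402e-01,  1.59815367e+00, -6.43730448e-06,
        1.38623019e+00, -2.10116631e-01]), 'joint_vel': array([ 9.75566634e-05, -1.88736535e-03, -3.66210820e-03,  5.35522395e-04,
       -6.76312354e-04, -1.86845489e-04]), 'joint_efforts': array([-8.60940472e-04, -3.96989822e+01, -3.32338929e+01, -1.12621988e-04,
        4.13959278e-03,  9.27492408e-06]), 'ee_pos': array([0.23609596, 0.52360862, 0.19978419]), 'tool_rot': array([-6.60544021e-01, -3.07062013e+00,  2.56939448e-03]), 'ft_force': array([0.66088634, 0.29615256, 0.6572808 ]), 'wrist_torque': array([ 0.02815241, -0.00080435,  0.06888986]), 'width': 0.08522903848862502}
```

View pics/top0.png

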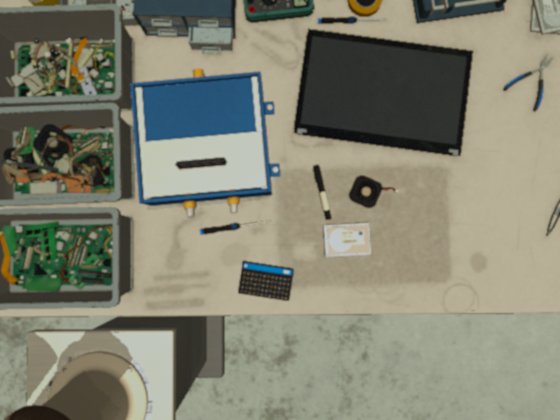

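View pics/scene0.png

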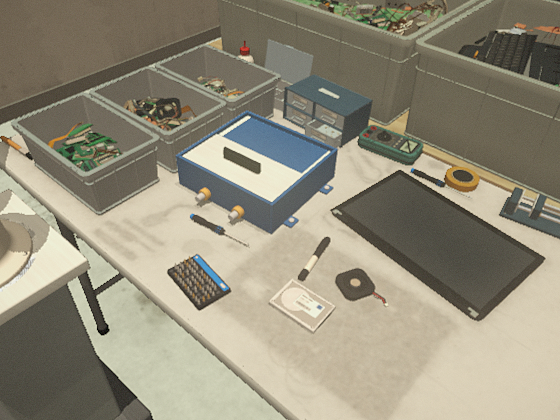

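The top view shows the blue box with corners near (131,83), (262,73), (271,193) and (140,203). The white cover is over the front half, with the lug from about (177,163) to (226,162). The driver is in front of the box at about (235,228).

```bash
python3 - <<'E'
from h import *
f=dict(np.load('pics/top0.npz'));im=f['img']
big=cv2.resize(im[50:270,110:300],None,fx=4,fy=4,interpolation=cv2.INTER_CUBIC)[:, :760]
cv2.imwrite('pics/topzoom.png',cv2.resize(big,(518,600))[:,:,::-1])
hsv=cv2.cvtColor(im,cv2.COLOR_RGB2HSV)
g=im[:,:,2].astype(int)-im[:,:,0]
blue=((hsv[:,:,0]>98)&(hsv[:,:,0]<125)&(hsv[:,:,1]>110)).astype(np.uint8)
# heights via depth
v,u=np.mgrid[:420,:560]
P=world(f,u,v,f['depth'])
m=(P[:,:,2]>0.066)&(P[:,:,2]<0.095)&(u>125)&(u<280)&(v>60)&(v<215)&(f['depth']>0)
n,l,st,c=cv2.connectedComponentsWithStats(m.astype(np.uint8));k=1+np.argmax(st[1:,4]);print(st[k])
cnt=cv2.findContours((l==k).astype(np.uint8),0,1)[0];cnt=max(cnt,key=cv2.contourArea)
xy=plane(f,cnt[:,0,0],cnt[:,0,1],0.082)[:,:2]
r=cv2.minAreaRect((xy*1000).astype(np.float32));print('box rect',r)
lm=(hsv[:,:,2]<70)&(u>165)&(u<240)&(v>145)&(v<180)
n,l,st,c=cv2.connectedComponentsWithStats(lm.astype(np.uint8));k=1+np.argmax(st[1:,4]);print(st[k])
q=np.argwhere(l==k)[:,::-1]
print('lug z',np.median(P[l==k][:,2]))
xy=plane(f,q[:,0],q[:,1],0.104)[:,:2]
print('lug',cv2.minAreaRect((xy*1000).astype(np.float32)))
print('lug top by depth', cv2.minAreaRect((P[(l==k)&(P[:,:,2]>.095)][:,:2]*1000).astype(np.float32)))
print('px mm',np.linalg.norm(plane(f,[200.,201.],[160.,160.],.1)[0]-plane(f,[200.,201.],[160.,160.],.1)[1]))
print(plane(f,[190,233],[210,207],0.02))
R=cv2.Rodrigues(np.array(f['rvec']))[0];print('cam',-R.T@f['tvec'].ravel())
E
```

```text
[  130    71   142   133 15475]
box rect ((556.3751220703125, -234.5335235595703), (250.68984985351562, 269.3411560058594), 4.739751815795898)
[177 158  49  10 282]
lug z 0.10140454224423309
lug ((498.75531005859375, -240.65158081054688), (11.931254386901855, 95.39191436767578), 4.781020164489746)
lug top by depth ((500.18585205078125, -240.29449462890625), (10.81735610961914, 95.20195007324219), 4.930922031402588)
px mm 0.0019922855954021585
[[ 0.41048605 -0.20129812  0.02      ]
 [ 0.41630758 -0.29448256  0.02      ]]
cam [ 0.35547134 -0.39877503  0.94633114]
```

View pics/topzoom.png

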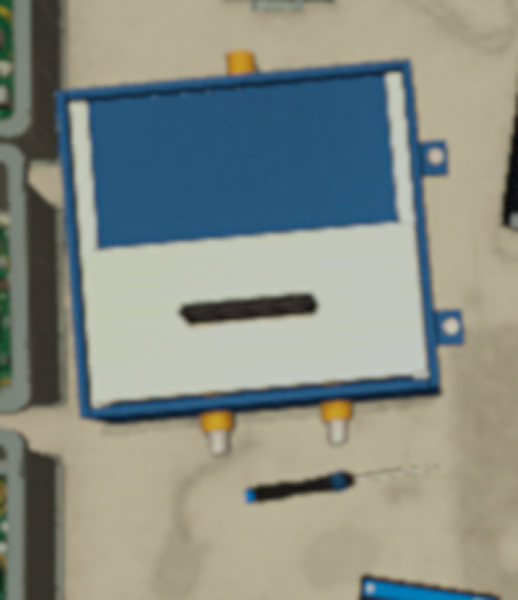

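```bash
cat >> h.py <<'E'
from scipy.spatial.transform import Rotation as Ro
BC=np.array([.5564,-.2345]);YAW=np.radians(4.75)
def b2w(x,y):
    c,s=np.cos(YAW),np.sin(YAW);return BC+np.array([c*x-s*y,s*x+c*y])
def w2b(p):
    c,s=np.cos(YAW),np.sin(YAW);d=np.asarray(p)[...,:2]-BC
    return np.stack([c*d[...,0]+s*d[...,1],-s*d[...,0]+c*d[...,1]],-1)
def stat(target=None,spin=0):
    s=manip.sense();R=Ro.from_rotvec(s['tool_rot']);p=np.array(s['ee_pos'])
    y=R.apply([0,1,0]);ang=np.degrees(np.arctan2(y[1],y[0]))
    print('t',round(s['time'],2),'p',p.round(4),'box',(w2b(p)*1000).round(1),'toolY ang-box',round(ang-4.75,2),'zaxis',R.apply([0,0,1]).round(3),'F',np.round(s['ft_force'],1),'w',round(s['width'],4),'q',np.round(s['q'],2))
    if target is not None:
        print('delta tool mm (after spin',spin,')',((R*Ro.from_euler('z',spin,degrees=True)).inv().apply(np.array(target)-p)*1000).round(1))
E
python3 - <<'E'
from h import *
f=dict(np.load('pics/top0.npz'))
v,u=np.mgrid[:420,:560];P=world(f,u,v,f['depth'])
for n,(a,b,c,d) in dict(bins=(0,310,0,130),cab=(0,50,130,235)).items():
    z=P[a:b,c:d,2][f['depth'][a:b,c:d]>0];print(n,np.percentile(z,[50,90,99,99.9]).round(3))
print(plane(f,[120.,120.],[100.,300.],.12))
x,y=b2w(-.091,-.001);stat([x,y,.2],-29)
E
```

```text
bins [0.057 0.119 0.122 0.123]
cab [0.047 0.093 0.096 0.098]
[[ 0.62147115 -0.0845236   0.12      ]
 [ 0.23309865 -0.08923208  0.12      ]]
t 0.1 p [0.2361 0.5236 0.1998] box [-256.4  782. ] toolY ang-box 60.97 zaxis [-0.001 -0.001 -1.   ] F [0.7 0.3 0.7] w 0.0852 q [ 0.94  0.16  1.6  -0.    1.39 -0.21]
delta tool mm (after spin -29 ) [-1.658e+02 -7.829e+02  7.000e-01]
```

>>> {"fn": "send_rows", "kwargs": {
  "offset": [
    [0,0,-5],
    [0,0,-5],
    [0,0,0]
  ],
  "spin": [-10,-10,-9],
  "grip": [1,1,1]
}}

```text
time: 0.48
ee_pos: [0.2364, 0.5241, 0.2107]
tool_rot: [0.138, -3.138, 0.0]
ft_force: [-0.0, -0.1, 0.3]
width: 0.0323
```

>>> {"fn": "send_rows", "kwargs": {
  "offset": [
    [-12,-58,0],
    [-12,-58,0],
    [-12,-58,0],
    [-12,-58,0],
    [-12,-58,0]
  ],
  "spin": [0,0,0,0,0],
  "grip": [1,1,1,1,1]
}}

```text
time: 1.1
ee_pos: [0.3201, 0.2383, 0.2104]
tool_rot: [-0.13, 3.139, -0.0]
ft_force: [2.0, -0.1, 0.1]
width: 0.0002
```

>>> {"fn": "send_rows", "kwargs": {
  "offset": [
    [-12,-58,0],
    [-12,-58,0],
    [-12,-58,0],
    [-12,-58,0],
    [-12,-58,0]
  ],
  "spin": [0,0,0,0,0],
  "grip": [1,1,1,1,1]
}}

```text
time: 1.72
ee_pos: [0.4038, -0.046, 0.2106]
tool_rot: [-0.128, 3.139, 0.0]
ft_force: [1.0, 1.4, 0.6]
width: -0.0
```

```bash
python3 - <<'E'
from h import *
x,y=b2w(-.091,-.001);stat([x,y,.15])
E
```

```text
t 1.73 p [ 0.4038 -0.046   0.2106] box [-136.5  200.5] toolY ang-box 89.94 zaxis [ 0.  0. -1.] F [1.  1.4 0.6] w -0.0 q [-0.41 -0.32  2.02  0.    1.43 -2.07]
delta tool mm (after spin 0 ) [ -45.7 -201.5   60.6]
```

>>> {"fn": "send_rows", "kwargs": {
  "offset": [
    [-12,-50,0],
    [-12,-50,0],
    [-12,-50,20],
    [-10,-52,40],
    [0,0,0]
  ],
  "spin": [0,0,0,0,0],
  "grip": [1,1,1,1,1]
}}

```text
time: 2.35
ee_pos: [0.4631, -0.2394, 0.1481]
tool_rot: [0.124, -3.132, -0.009]
ft_force: [0.4, 0.3, -0.3]
width: -0.0001
```

```bash
python3 - <<'E'
from h import *
x,y=b2w(-.091,-.001);stat([x,y,.087])
f=eyes.grab_frame('scene');save('s1.png',f)
E
```

```text
t 2.35 p [ 0.4631 -0.2394  0.1481] box [-93.4   2.9] toolY ang-box 89.77 zaxis [-0.007  0.006 -1.   ] F [ 0.4  0.3 -0.3] w -0.0001 q [-0.71  0.07  1.8  -0.    1.28 -2.36]
delta tool mm (after spin 0 ) [-2.8 -4.2 61.1]
```

View pics/s1.png

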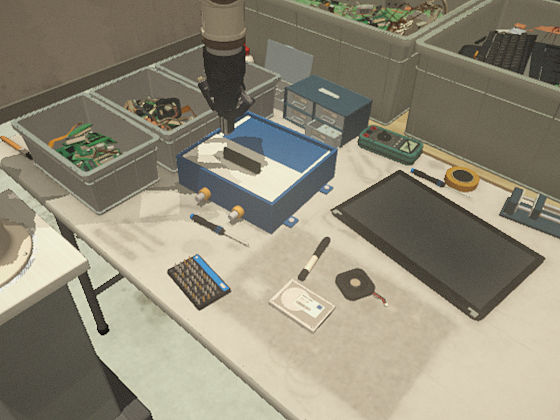

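The closed fingers hang at about (227,135), in front of and above the lug at (241,159). The box is undisturbed.

>>> {"fn": "send_rows", "kwargs": {
  "offset": [
    [0,-3,30],
    [0,0,30],
    [0,0,0]
  ],
  "spin": [0,0,0],
  "grip": [1,1,1]
}}

```text
time: 2.78
ee_pos: [0.4645, -0.2395, 0.0921]
tool_rot: [0.131, -3.136, -0.004]
ft_force: [0.2, -0.3, -0.5]
width: 0.0001
```

```bash
python3 - <<'E'
from h import *
stat()
f=eyes.grab_frame('wrist');save('w1.png',f)
E
```

```text
t 2.77 p [ 0.4645 -0.2395  0.0921] box [-92.    2.6] toolY ang-box 90.03 zaxis [-0.003  0.002 -1.   ] F [ 0.2 -0.3 -0.5] w 0.0001 q [-0.71  0.14  1.84  0.    1.16 -2.36]
```

View pics/w1.png

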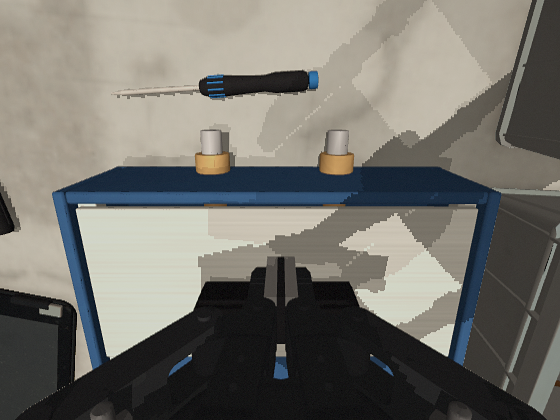

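>>> {"fn": "send_rows", "kwargs": {
  "offset": [
    [0,0,3],
    [-6,0,0],
    [-6,0,0],
    [-6,0,0],
    [-6,0,0]
  ],
  "spin": [0,0,0,0,0],
  "grip": [1,1,1,1,1]
}}

```text
time: 3.45
ee_pos: [0.4901, -0.2396, 0.0901]
tool_rot: [-0.129, 3.139, -0.0]
ft_force: [0.2, -0.3, -0.5]
width: 0.0003
```

>>> {"fn": "send_rows", "kwargs": {
  "offset": [
    [-10,0,0],
    [-10,0,0],
    [-10,0,0],
    [-10,0,0],
    [-10,0,0]
  ],
  "spin": [0,0,0,0,0],
  "grip": [1,1,1,1,1]
}}

```text
time: 4.08
ee_pos: [0.5401, -0.2354, 0.09]
tool_rot: [0.129, -3.139, -0.0]
ft_force: [0.6, -0.2, -0.6]
width: -0.0003
```

```bash
python3 - <<'E'
from h import *
stat()
f=eyes.grab_frame('scene');save('s2.png',f)
E
```

```text
t 4.08 p [ 0.5401 -0.2354  0.09  ] box [-16.3   0.4] toolY ang-box 89.97 zaxis [-0.  0. -1.] F [ 0.6 -0.2 -0.6] w -0.0003 q [-0.62  0.3   1.66 -0.    1.18 -2.27]
```

View pics/s2.png

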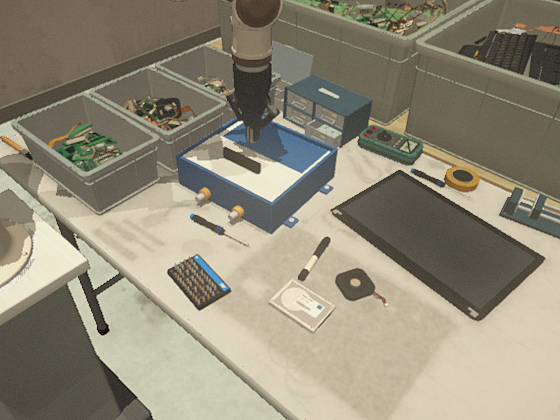

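```bash
python3 - <<'E'
from h import *
f=dict(np.load('pics/scene0.npz'));g=dict(np.load('pics/top0.npz'))
v,u=np.mgrid[:420,:560]
for n,f in (('scene',f),('top',g)):
    pts=np.array([[.4631,-.2394,.1481],[.5401,-.2354,.09],[*b2w(-.058,.049),.104],[*b2w(-.058,-.051),.104],[*b2w(-.125,.135),.082],[*b2w(-.125,-.135),.082],[*b2w(.125,-.135),.082],[*b2w(.125,.135),.082]])
    print(n,cv2.projectPoints(pts,f['rvec'],f['tvec'],f['camera_matrix'],None)[0][:,0].round(0).tolist())
f=dict(np.load('pics/scene0.npz'));P=world(f,u,v,f['depth'])
print('scene lug',P[155:166:5,235:245:5].round(3))
f=eyes.grab_frame('top');save('t2.png',f);stat()
E
```

```text
scene [[228.0, 146.0], [253.0, 153.0], [223.0, 148.0], [259.0, 166.0], [174.0, 156.0], [272.0, 207.0], [338.0, 149.0], [246.0, 111.0]]
top [[196.0, 178.0], [200.0, 144.0], [176.0, 165.0], [226.0, 161.0], [139.0, 204.0], [271.0, 192.0], [261.0, 71.0], [130.0, 83.0]]
scene lug [[[ 0.496 -0.225  0.102]
  [ 0.501 -0.236  0.105]]

 [[ 0.495 -0.226  0.09 ]
  [ 0.496 -0.24   0.097]]

 [[ 0.492 -0.228  0.079]
  [ 0.496 -0.24   0.083]]]
t 4.17 p [ 0.5404 -0.2354  0.0901] box [-16.1   0.4] toolY ang-box 90.0 zaxis [ 0. -0. -1.] F [ 0.3 -0.3 -0.1] w -0.0003 q [-0.62  0.3   1.66  0.    1.18 -2.27]
```

View pics/t2.png

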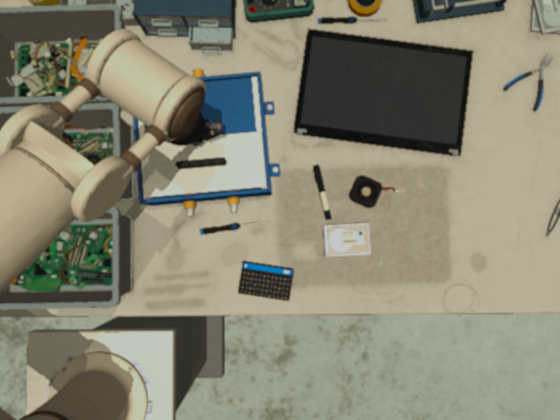

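```bash
python3 - <<'E'
from h import *
a=cv2.imread('pics/s1.png')[80:190,170:300];b=cv2.imread('pics/s2.png')[80:190,170:300]
cv2.imwrite('pics/cmp.png',cv2.resize(np.hstack([a,b]),None,fx=3,fy=3,interpolation=cv2.INTER_CUBIC))
f=eyes.grab_frame('scene');v,u=np.mgrid[:420,:560];P=world(f,u,v,f['depth'])
for r in range(100,170,4): print(r,P[r,247].round(3),P[r,253].round(3),f['img'][r,253])
f=eyes.grab_frame('wrist');save('w2.png',f)
E
```

```text
100 [ 0.529 -0.232  0.224] [ 0.531 -0.246  0.229] [57 55 49]
104 [ 0.53  -0.231  0.214] [ 0.523 -0.254  0.226] [51 52 44]
108 [ 0.53  -0.23   0.204] [ 0.523 -0.254  0.217] [59 59 48]
112 [ 0.534 -0.226  0.192] [ 0.525 -0.252  0.206] [57 56 49]
116 [ 0.528 -0.232  0.187] [ 0.526 -0.251  0.196] [55 54 46]
120 [ 0.529 -0.231  0.177] [ 0.524 -0.252  0.188] [54 56 49]
124 [ 0.529 -0.231  0.167] [ 0.529 -0.248  0.175] [67 65 60]
128 [ 0.53  -0.23   0.157] [ 0.529 -0.248  0.165] [66 65 58]
132 [ 0.529 -0.23   0.147] [ 0.535 -0.242  0.15 ] [66 64 51]
136 [ 0.531 -0.228  0.136] [ 0.536 -0.241  0.139] [85 79 70]
140 [ 0.528 -0.23   0.128] [ 0.534 -0.243  0.13 ] [92 86 72]
144 [ 0.575 -0.184  0.073] [ 0.585 -0.194  0.072] [72 88 99]
148 [ 0.564 -0.195  0.072] [ 0.573 -0.206  0.073] [ 83  93 101]
152 [ 0.546 -0.212  0.079] [ 0.552 -0.225  0.082] [148 138 115]
156 [ 0.535 -0.223  0.078] [ 0.544 -0.233  0.079] [134 127 107]
160 [ 0.502 -0.256  0.102] [ 0.506 -0.27   0.106] [135 125 105]
164 [ 0.499 -0.259  0.094] [ 0.5   -0.275  0.102] [88 83 70]
168 [ 0.498 -0.259  0.084] [ 0.501 -0.274  0.091] [86 78 63]
```

View pics/cmp.png

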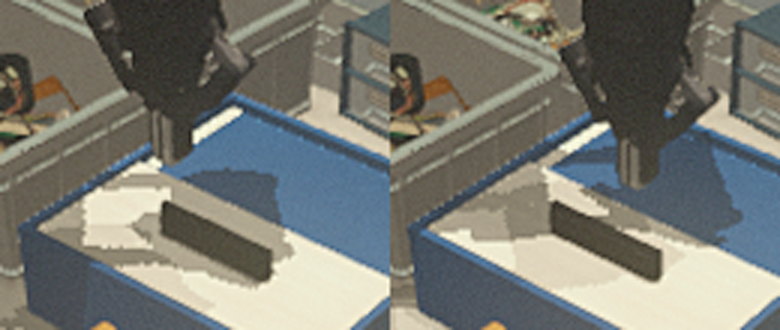

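View pics/w2.png

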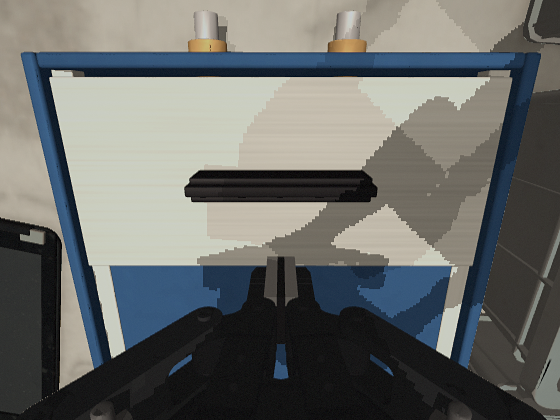

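The tip that shows, at about (252,142), is well above where the reported TCP projects, (253,153). The fingers passed over the lug, and the cover and lug have not moved. I'll measure this offset in more than one view.

```bash
python3 - <<'E'
from h import *
stat();s=manip.sense();p=s['ee_pos']
f=eyes.grab_frame('wrist')
print('TCP in wrist px',cv2.projectPoints(np.array([p,p+[0,0,.034]]),f['rvec'],f['tvec'],f['camera_matrix'],None)[0][:,0].round(1).tolist())
v,u=np.mgrid[:420,:560];P=world(f,u,v,f['depth'])
for r in range(252,330,8): print(r,P[r,274].round(3),P[r,288].round(3),f['depth'][r,274].round(3))
# points of cloud near tool axis in each view, min z
for n in ('wrist','scene','top'):
    g=eyes.grab_frame(n);Q=world(g,u,v,g['depth'])
    m=(np.abs(Q[:,:,0]-p[0])<.03)&(np.abs(Q[:,:,1]-p[1])<.03)&(Q[:,:,2]>.095)&(g['depth']>0)
    if m.any(): print(n,m.sum(),Q[m].min(0).round(3),Q[m].max(0).round(3),np.sort(Q[m][:,2])[:12].round(3))
    # cover & marks: known surfaces
f=eyes.grab_frame('wrist');Q=world(f,u,v,f['depth']);print('wrist lug top',Q[178,240:340:30].round(3),'deck',Q[300,150].round(3),'cover',Q[110,150].round(3))
E
```

```text
t 4.28 p [ 0.5394 -0.2354  0.0899] box [-17.    0.5] toolY ang-box 89.98 zaxis [-0.  0. -1.] F [-0.   0.3  0.1] w -0.0001 q [-0.62  0.3   1.66 -0.    1.18 -2.27]
TCP in wrist px [[280.0, 245.2], [279.9, 274.7]]
252 [ 0.551 -0.238  0.077] [ 0.55  -0.23   0.077] 0.205
260 [ 0.53  -0.239  0.127] [ 0.53  -0.232  0.127] 0.15
268 [ 0.53  -0.239  0.135] [ 0.53  -0.233  0.134] 0.143
276 [ 0.53  -0.239  0.142] [ 0.53  -0.233  0.141] 0.137
284 [ 0.529 -0.239  0.15 ] [ 0.53  -0.233  0.148] 0.129
292 [ 0.529 -0.238  0.155] [ 0.529 -0.233  0.154] 0.124
300 [ 0.531 -0.238  0.158] [ 0.531 -0.233  0.157] 0.122
308 [ 0.529 -0.238  0.166] [ 0.529 -0.233  0.165] 0.113
316 [ 0.53  -0.238  0.168] [ 0.528 -0.233  0.17 ] 0.111
324 [ 0.535 -0.238  0.167] [ 0.532 -0.233  0.17 ] 0.114
wrist 23519 [ 0.509 -0.265  0.098] [ 0.553 -0.205  0.215] [0.098 0.098 0.098 0.098 0.098 0.098 0.098 0.098 0.098 0.098 0.098 0.098]
scene 1496 [ 0.509 -0.265  0.123] [ 0.569 -0.205  0.39 ] [0.123 0.123 0.123 0.124 0.124 0.124 0.124 0.124 0.125 0.126 0.126 0.126]
top 2771 [ 0.509 -0.265  0.097] [ 0.569 -0.205  0.468] [0.097 0.098 0.098 0.098 0.125 0.126 0.127 0.127 0.129 0.13  0.13  0.131]
wrist lug top [[ 0.499 -0.26   0.097]
 [ 0.497 -0.244  0.098]
 [ 0.496 -0.229  0.099]
 [ 0.495 -0.213  0.098]] deck [ 0.597 -0.322  0.071] cover [ 0.469 -0.313  0.078]
```

Three camera views agree that the fingertip is 34 mm above the reported TCP, at z ≈ 0.124 against 0.090, while x and y agree. From here I use tip z = reported z + 34 mm. I'm going back in front of the lug.

>>> {"fn": "send_rows", "kwargs": {
  "offset": [
    [0,0,-10],
    [35,0,0],
    [39,0,0],
    [0,0,0],
    [0,0,25]
  ],
  "spin": [0,0,0,0,0],
  "grip": [1,1,1,1,1]
}}

```text
time: 5.15
ee_pos: [0.468, -0.2436, 0.0779]
tool_rot: [-0.128, 3.133, -0.007]
ft_force: [0.7, 0.4, 0.3]
width: -0.0001
```

>>> {"fn": "send_rows", "kwargs": {
  "offset": [
    [0,0,13],
    [0,0,0]
  ],
  "spin": [0,0],
  "grip": [1,1]
}}

```text
time: 5.4
ee_pos: [0.4654, -0.241, 0.0613]
tool_rot: [0.13, -3.138, -0.002]
ft_force: [0.9, -0.2, 1.2]
width: -0.0003
```

```bash
python3 - <<'E'
from h import *
stat()
f=eyes.grab_frame('scene');save('s3.png',cv2.resize if 0 else f)
cv2.imwrite('pics/s3z.png',cv2.resize(f['img'][80:200,160:300,::-1],None,fx=4,fy=4,interpolation=cv2.INTER_CUBIC))
v,u=np.mgrid[:420,:560];P=world(f,u,v,f['depth']);p=manip.sense()['ee_pos']
m=(np.abs(P[:,:,0]-p[0])<.02)&(np.abs(P[:,:,1]-p[1])<.025)&(f['depth']>0)
z=np.sort(P[m][:,2]);print(z[:40].round(3))
E
```

```text
t 5.4 p [ 0.4654 -0.241   0.0613] box [-91.2   1. ] toolY ang-box 89.99 zaxis [-0.001  0.001 -1.   ] F [ 0.9 -0.2  1.2] w -0.0003 q [-0.71  0.19  1.86  0.    1.1  -2.36]
[-0.769 -0.765 -0.765 -0.764 -0.764 -0.763 -0.763 -0.762 -0.761 -0.761
 -0.761 -0.76  -0.76  -0.76  -0.76  -0.76  -0.76  -0.76  -0.76  -0.759
 -0.759 -0.759 -0.759 -0.759 -0.759 -0.758 -0.758 -0.758 -0.758 -0.758
 -0.758 -0.757 -0.757 -0.756 -0.753 -0.752  0.076  0.076  0.077  0.077]
```

View pics/s3z.png

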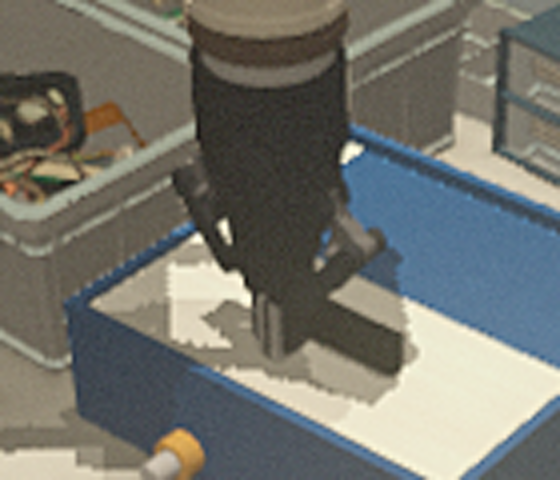

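The fingertip, at crop (275,355), now stands in front of the lug just above the cover. I'll lower it slightly and push.

>>> {"fn": "send_rows", "kwargs": {
  "offset": [
    [0,0,5],
    [-6,0,0],
    [-6,0,0],
    [-6,0,0],
    [-6,0,0]
  ],
  "spin": [0,0,0,0,0],
  "grip": [1,1,1,1,1]
}}

```text
time: 6.08
ee_pos: [0.489, -0.2398, 0.0573]
tool_rot: [0.13, -3.136, 0.0]
ft_force: [-6.4, -0.5, 4.6]
width: 0.0002
```

```bash
python3 - <<'E'
from h import *
stat()
f=eyes.grab_frame('scene')
cv2.imwrite('pics/s4z.png',cv2.resize(f['img'][80:200,160:300,::-1],None,fx=4,fy=4,interpolation=cv2.INTER_CUBIC))
E
```

```text
t 6.08 p [ 0.489  -0.2398  0.0573] box [-67.6   0.3] toolY ang-box 90.01 zaxis [-0.003 -0.    -1.   ] F [-6.4 -0.5  4.6] w 0.0002 q [-0.68  0.24  1.8  -0.    1.1  -2.33]
```

View pics/s4z.png

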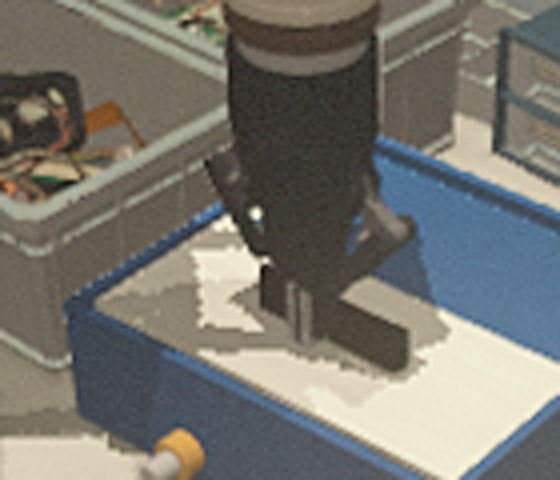

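>>> {"fn": "send_rows", "kwargs": {
  "offset": [
    [-2,0,-4],
    [-8,0,0],
    [-10,0,0],
    [-10,0,0],
    [-10,0,0]
  ],
  "spin": [0,0,0,0,0],
  "grip": [1,1,1,1,1]
}}

```text
time: 6.75
ee_pos: [0.5302, -0.2362, 0.0609]
tool_rot: [0.13, -3.139, -0.0]
ft_force: [-2.9, -0.4, -0.8]
width: 0.0002
```

```bash
python3 - <<'E'
from h import *
stat()
f=eyes.grab_frame('scene')
cv2.imwrite('pics/s5z.png',cv2.resize(f['img'][80:200,160:300,::-1],None,fx=4,fy=4,interpolation=cv2.INTER_CUBIC))
E
```

```text
t 6.75 p [ 0.5302 -0.2362  0.0609] box [-26.3   0.5] toolY ang-box 89.98 zaxis [-0.  0. -1.] F [-2.9 -0.4 -0.8] w 0.0002 q [-0.63  0.32  1.7   0.    1.12 -2.28]
```

View pics/s5z.png

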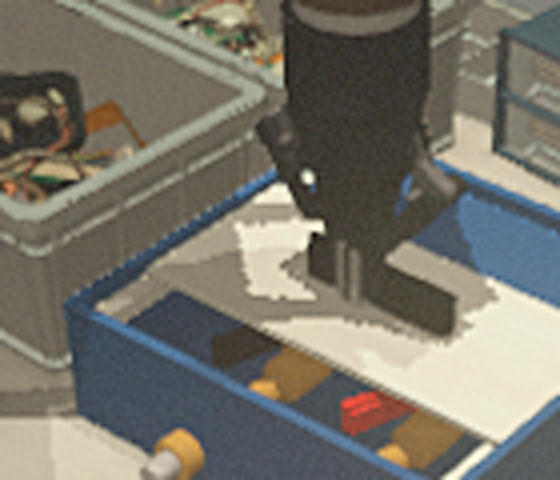

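The cover slides cleanly at about 3 N. The red handle shows in the right valve position (box y = −0.05), around crop (375,410).

>>> {"fn": "send_rows", "kwargs": {
  "offset": [
    [-10,0,0],
    [-10,0,0],
    [-10,0,0],
    [-10,0,0],
    [-10,0,0]
  ],
  "spin": [0,0,0,0,0],
  "grip": [1,1,1,1,1]
}}

```text
time: 7.42
ee_pos: [0.5799, -0.2323, 0.0612]
tool_rot: [0.129, -3.139, 0.0]
ft_force: [-6.0, -0.5, 4.2]
width: 0.0002
```

>>> {"fn": "send_rows", "kwargs": {
  "offset": [
    [-6,0,0],
    [-5,0,0],
    [-4,0,0],
    [-3,0,0]
  ],
  "spin": [0,0,0,0],
  "grip": [1,1,1,1]
}}

```text
time: 7.92
ee_pos: [0.5974, -0.2308, 0.0612]
tool_rot: [0.129, -3.139, 0.0]
ft_force: [-5.4, -0.2, 3.6]
width: -0.0001
```

```bash
python3 - <<'E'
from h import *
stat()
f=eyes.grab_frame('scene');save('s6.png',f);f=eyes.grab_frame('wrist');save('w6.png',f);stat()
E
```

```text
t 7.92 p [ 0.5974 -0.2308  0.0612] box [41.2  0.3] toolY ang-box 89.97 zaxis [-0. -0. -1.] F [-5.4 -0.2  3.6] w -0.0001 q [-0.56  0.46  1.52 -0.    1.17 -2.21]
t 8.03 p [ 0.5978 -0.2308  0.0612] box [41.5  0.3] toolY ang-box 89.97 zaxis [ 0.001 -0.    -1.   ] F [-4.   0.1  2.9] w -0.0001 q [-0.56  0.46  1.52  0.    1.17 -2.21]
```

View pics/w6.png

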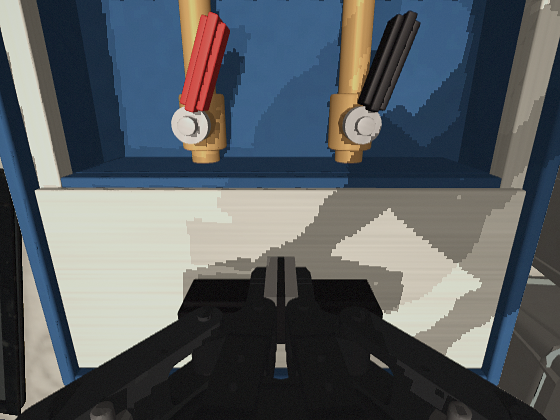

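The bay is open. The red handle runs from (190,125) to (215,15), the black one from (360,125) to (405,15). I'll push gently on to the back wall.

>>> {"fn": "send_rows", "kwargs": {
  "offset": [
    [-2,0,0],
    [-2,0,0]
  ],
  "spin": [0,0],
  "grip": [1,1]
}}

```text
time: 8.28
ee_pos: [0.6007, -0.2306, 0.0611]
tool_rot: [0.129, -3.137, 0.0]
ft_force: [-10.6, -1.3, 7.4]
width: 0.0001
```

>>> {"fn": "send_rows", "kwargs": {
  "offset": [
    [-2,0,0],
    [0,0,0]
  ],
  "spin": [0,0],
  "grip": [1,1]
}}

```text
time: 8.52
ee_pos: [0.6005, -0.2306, 0.0612]
tool_rot: [0.129, -3.132, -0.001]
ft_force: [-15.2, -0.7, 10.0]
width: 0.0003
```

>>> {"fn": "send_rows", "kwargs": {
  "offset": [
    [8,0,0],
    [8,0,-10],
    [0,0,-20],
    [0,0,0]
  ],
  "spin": [0,0,0,0],
  "grip": [1,1,1,1]
}}

```text
time: 9.02
ee_pos: [0.5896, -0.2328, 0.0946]
tool_rot: [-0.129, 3.133, -0.006]
ft_force: [-0.2, -0.1, 0.2]
width: 0.0003
```

```bash
python3 - <<'E'
from h import *
stat()
f=eyes.grab_frame('wrist');save('w7.png',f);np.savez('pics/w7.npz',**f)
g=eyes.grab_frame('top');save('t7.png',g);np.savez('pics/t7.npz',**g)
for n,f in (('wrist',f),('top',g)):
    hsv=cv2.cvtColor(f['img'],cv2.COLOR_RGB2HSV);h=hsv[:,:,0]
    m=(((h<6)|(h>174))&(hsv[:,:,1]>150)&(hsv[:,:,2]>60)).astype(np.uint8)
    k,l,st,c=cv2.connectedComponentsWithStats(m)
    for i in range(1,k):
        if st[i,4]<15: continue
        q=np.argwhere(l==i)
        w=w2b(plane(f,q[:,1],q[:,0],.064))*1000
        P=world(f,q[:,1],q[:,0],f['depth'][q[:,0],q[:,1]]);top=P[:,2]>.0575
        print(n,st[i],'rect@.064',cv2.minAreaRect(w.astype(np.float32)))
        if top.sum()>10:
            W=w2b(P[top])*1000;print('  depth top',top.sum(),cv2.minAreaRect(W.astype(np.float32)), cv2.boxPoints(cv2.minAreaRect(W.astype(np.float32))).round(0).tolist())
E
```

```text
t 9.03 p [ 0.5896 -0.2328  0.0946] box [33.2 -1. ] toolY ang-box 89.97 zaxis [ 0.006 -0.003 -1.   ] F [-0.2 -0.1  0.2] w 0.0003 q [-0.57  0.4   1.52  0.    1.21 -2.22]
wrist [ 200   43   41   81 1797] rect@.064 ((-55.90264892578125, -36.93822479248047), (14.078068733215332, 46.25444793701172), 70.18646240234375)
  depth top 1595 ((-58.95952606201172, -30.516355514526367), (39.73963928222656, 51.287044525146484), 18.238758087158203) [[-86.0, -12.0], [-70.0, -61.0], [-32.0, -49.0], [-48.0, 0.0]]
top [248   6   7   7  37] rect@.064 ((266.3802185058594, -126.10684204101562), (12.68199348449707, 13.036510467529297), 85.01859283447266)
top [218 155  11  22 117] rect@.064 ((-60.218536376953125, -39.92976379394531), (12.984817504882812, 44.44901657104492), 70.38348388671875)
  depth top 111 ((-133.54165649414062, -81.01212310791016), (204.72573852539062, 36.546722412109375), 29.32135009765625) [[-232.0, -115.0], [-214.0, -147.0], [-35.0, -47.0], [-53.0, -15.0]]
```

View pics/w7.png

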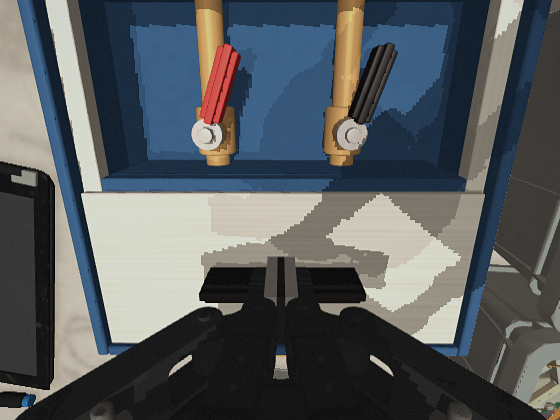

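View pics/t7.png

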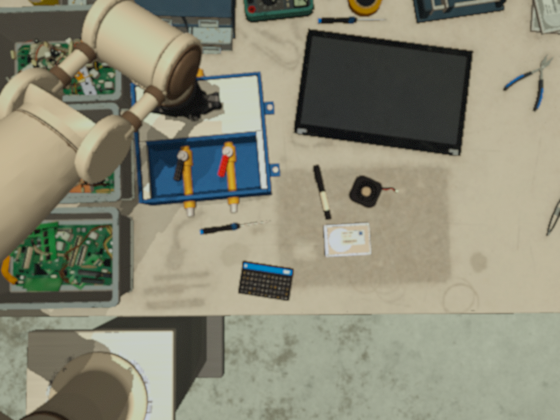

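The cover is back, with the lug at about (283,283) in the wrist view. Red is at about 20° and black at a similar angle. The bystanders are where they were. Next I bring the fingers in on the red handle's −y flank, with the tool turned in line with the handle.

>>> {"fn": "send_rows", "kwargs": {
  "offset": [
    [38,-22,0],
    [38,-22,0],
    [37,-21,0],
    [0,0,0],
    [0,0,0]
  ],
  "spin": [0,0,0,10,10],
  "grip": [1,1,1,1,1]
}}

```text
time: 9.75
ee_pos: [0.4794, -0.3058, 0.0905]
tool_rot: [-0.428, -3.112, -0.001]
ft_force: [0.3, 0.9, 0.4]
width: 0.0001
```

```bash
python3 - <<'E'
from h import *
x,y=b2w(-.0804,-.0657);stat([x,y,.020])
f=eyes.grab_frame('wrist');save('w8.png',f)
E
```

```text
t 9.75 p [ 0.4794 -0.3058  0.0905] box [-82.7 -64.6] toolY ang-box 69.57 zaxis [-0.     0.001 -1.   ] F [0.3 0.9 0.4] w 0.0001 q [-0.78  0.25  1.72  0.    1.17 -2.08]
delta tool mm (after spin 0 ) [-2.5 -0.2 70.5]
```

View pics/w8.png

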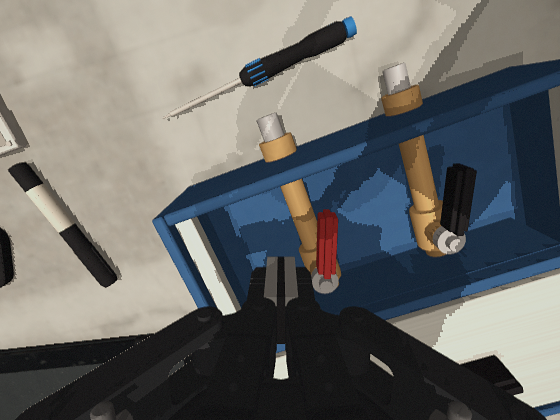

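The red handle, (327,210) to (325,280), is parallel to the tool's x axis and just right of the fingers. Descending.

>>> {"fn": "send_rows", "kwargs": {
  "offset": [
    [-2,-2,25],
    [0,0,25],
    [0,0,0]
  ],
  "spin": [0,0,0],
  "grip": [1,1,1]
}}

```text
time: 10.18
ee_pos: [0.4798, -0.3063, 0.0385]
tool_rot: [-0.414, -3.11, -0.005]
ft_force: [-0.3, -0.3, 0.9]
width: -0.0001
```

```bash
python3 - <<'E'
from h import *
x,y=b2w(-.0804,-.0657);stat([x,y,.020])
f=eyes.grab_frame('wrist');save('w9.png',f)
f=eyes.grab_frame('scene')
cv2.imwrite('pics/s9z.png',cv2.resize(f['img'][100:220,170:310,::-1],None,fx=4,fy=4,interpolation=cv2.INTER_CUBIC))
E
```

```text
t 10.18 p [ 0.4798 -0.3063  0.0385] box [-82.3 -65.2] toolY ang-box 70.09 zaxis [-0.004  0.004 -1.   ] F [-0.3 -0.3  0.9] w -0.0001 q [-0.78  0.33  1.74  0.    1.08 -2.09]
delta tool mm (after spin 0 ) [-2.   0.1 18.5]
```

View pics/w9.png

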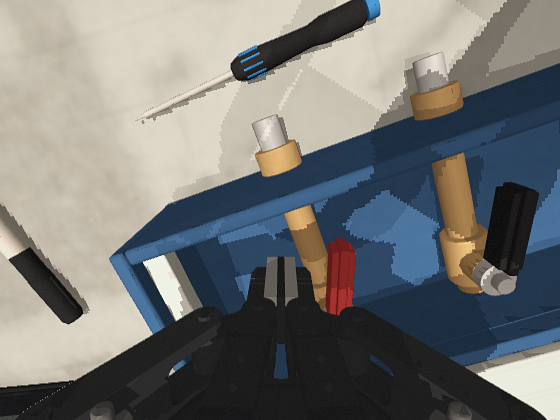

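View pics/s9z.png

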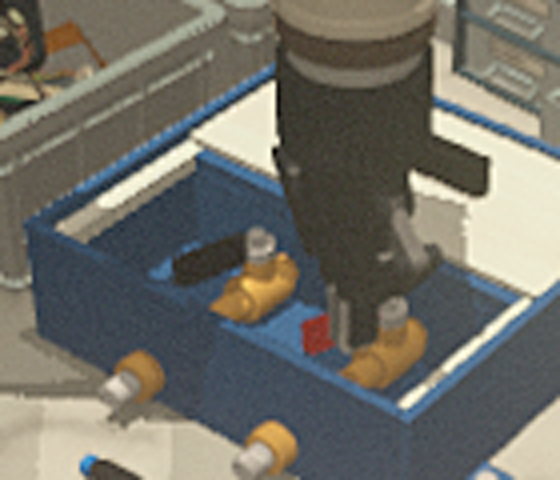

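The fingers are between the side wall and the red handle, beside its −y flank and clear. I'll lower the last 20 mm and then touch the flank.

>>> {"fn": "send_rows", "kwargs": {
  "offset": [
    [0,0,10],
    [0,0,9],
    [0,0,0],
    [0,4,0],
    [0,4,0]
  ],
  "spin": [0,0,0,0,0],
  "grip": [1,1,1,1,1]
}}

```text
time: 10.9
ee_pos: [0.4838, -0.3003, 0.0223]
tool_rot: [0.418, 3.113, -0.0]
ft_force: [-0.1, 0.3, 0.5]
width: -0.0002
```

```bash
python3 - <<'E'
from h import *
stat()
f=eyes.grab_frame('wrist');save('w10.png',f)
E
```

```text
t 10.9 p [ 0.4838 -0.3003  0.0223] box [-77.8 -59.5] toolY ang-box 69.97 zaxis [ 0. -0. -1.] F [-0.1  0.3  0.5] w -0.0002 q [-0.77  0.35  1.75  0.    1.04 -2.07]
```

View pics/w10.png

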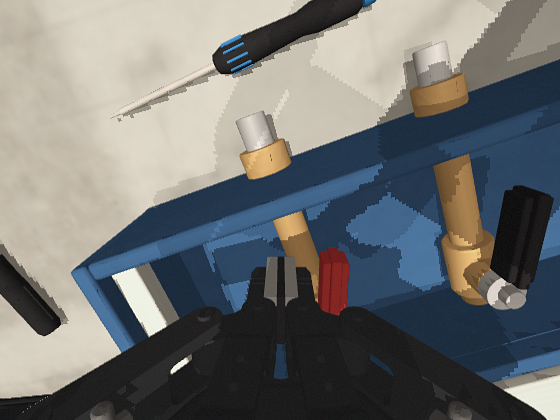

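>>> {"fn": "send_rows", "kwargs": {
  "offset": [
    [0,3,3],
    [0,3,0],
    [1.6,3.7,0],
    [1.6,3.7,0],
    [1.6,3.7,0]
  ],
  "spin": [0,0,5,5,5],
  "grip": [1,1,1,1,1]
}}

```text
time: 11.58
ee_pos: [0.484, -0.2828, 0.0189]
tool_rot: [-0.825, -3.031, 0.001]
ft_force: [-0.9, -0.9, -1.4]
width: 0.0002
```

```bash
python3 - <<'E'
from h import *
stat()
f=eyes.grab_frame('wrist');save('w11.png',f)
E
```

```text
t 11.57 p [ 0.484  -0.2828  0.0189] box [-76.1 -42.1] toolY ang-box 54.81 zaxis [-0.001 -0.001 -1.   ] F [-0.9 -0.9 -1.4] w 0.0002 q [-0.74  0.33  1.78 -0.    1.03 -1.78]
```

View pics/w11.png

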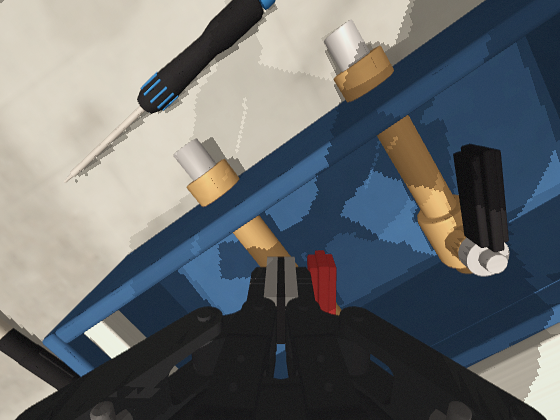

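The red handle is moving with the fingers at about 1.5 N. Sweeping on.

>>> {"fn": "send_rows", "kwargs": {
  "offset": [
    [1.6,3.8,0],
    [1.6,3.8,0],
    [1.6,3.8,0],
    [1.6,3.8,0],
    [1.6,3.8,0]
  ],
  "spin": [5,5,5,5,5],
  "grip": [1,1,1,1,1]
}}

```text
time: 12.25
ee_pos: [0.4899, -0.2629, 0.0188]
tool_rot: [-1.459, -2.781, 0.001]
ft_force: [-1.4, -1.0, -0.1]
width: -0.0
```

```bash
python3 - <<'E'
from h import *
stat()
f=eyes.grab_frame('wrist');save('w12.png',f)
E
```

```text
t 12.25 p [ 0.4899 -0.2629  0.0188] box [-68.6 -22.8] toolY ang-box 29.89 zaxis [-0.002  0.    -1.   ] F [-1.4 -1.  -0.1] w -0.0 q [-0.71  0.33  1.79 -0.    1.03 -1.31]
```

View pics/w12.png

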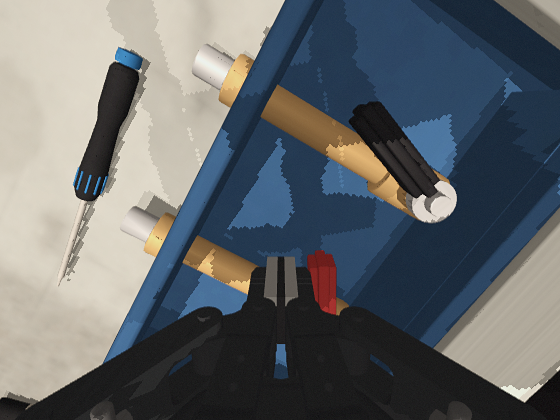

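>>> {"fn": "send_rows", "kwargs": {
  "offset": [
    [1.6,3.8,0],
    [1.6,3.8,0],
    [1.6,3.8,0],
    [1.6,3.8,0],
    [1.6,3.8,0]
  ],
  "spin": [5,5,5,5,5],
  "grip": [1,1,1,1,1]
}}

```text
time: 12.92
ee_pos: [0.5035, -0.2472, 0.0187]
tool_rot: [-2.024, -2.399, 0.0]
ft_force: [-3.0, 0.8, 0.9]
width: 0.0001
```

>>> {"fn": "send_rows", "kwargs": {
  "offset": [
    [1.2,3.8,0],
    [0,2,0],
    [0,0,0]
  ],
  "spin": [5,0,0],
  "grip": [1,1,1]
}}

```text
time: 13.3
ee_pos: [0.5095, -0.2455, 0.0186]
tool_rot: [-2.124, -2.313, 0.0]
ft_force: [-2.6, 2.4, -0.9]
width: 0.0
```

```bash
python3 - <<'E'
from h import *
stat()
f=eyes.grab_frame('wrist');save('w13.png',f)
E
```

```text
t 13.3 p [ 0.5095 -0.2455  0.0186] box [-47.7  -7.1] toolY ang-box 0.11 zaxis [-0.001  0.001 -1.   ] F [-2.6  2.4 -0.9] w 0.0 q [-0.66  0.35  1.76  0.    1.04 -0.75]
```

View pics/w13.png

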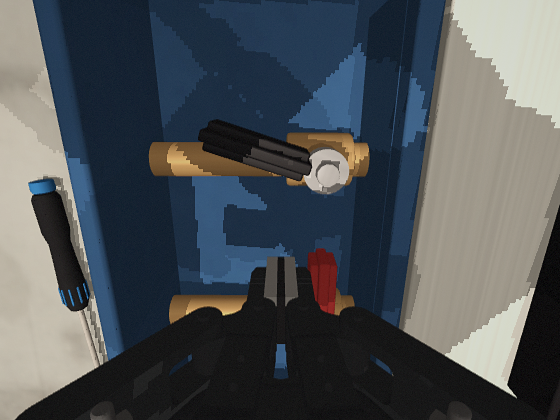

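The handle is nearly across. I'll press on to the stop.

>>> {"fn": "send_rows", "kwargs": {
  "offset": [
    [0,2,0],
    [0,2,0],
    [0,0,0]
  ],
  "spin": [0,0,0],
  "grip": [1,1,1]
}}

```text
time: 13.72
ee_pos: [0.5101, -0.2455, 0.0184]
tool_rot: [-2.121, -2.308, 0.007]
ft_force: [-15.5, 0.8, 6.6]
width: -0.0003
```

>>> {"fn": "send_rows", "kwargs": {
  "offset": [
    [0,2,0],
    [0,0,0]
  ],
  "spin": [0,0],
  "grip": [1,1]
}}

```text
time: 13.98
ee_pos: [0.5102, -0.2454, 0.0183]
tool_rot: [-2.118, -2.305, 0.011]
ft_force: [-22.6, -0.2, 11.3]
width: 0.0001
```

```bash
python3 - <<'E'
from h import *
stat()
f=eyes.grab_frame('wrist');save('w14.png',f)
E
```

```text
t 13.97 p [ 0.5102 -0.2454  0.0183] box [-46.9  -7. ] toolY ang-box 0.1 zaxis [-0.013  0.002 -1.   ] F [-22.6  -0.2  11.3] w 0.0001 q [-0.66  0.36  1.75 -0.01  1.05 -0.74]
```

View pics/w14.png

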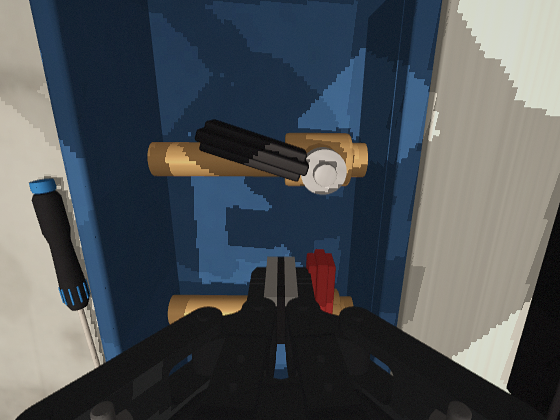

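At the stop, force rises to 22 N with no more motion. I'm backing off and lifting clear to check.

>>> {"fn": "send_rows", "kwargs": {
  "offset": [
    [0,-8,0],
    [0,-7,0],
    [0,0,-30],
    [0,0,-50],
    [0,0,-50]
  ],
  "spin": [0,0,0,0,0],
  "grip": [1,1,1,1,1]
}}

```text
time: 14.65
ee_pos: [0.5012, -0.2469, 0.1507]
tool_rot: [2.127, 2.31, 0.001]
ft_force: [0.2, -0.0, -0.1]
width: -0.0001
```

>>> {"fn": "send_rows", "kwargs": {
  "offset": [
    [0,-40,-30],
    [0,-40,0],
    [0,0,0]
  ],
  "spin": [0,0,0],
  "grip": [1,1,1]
}}

```text
time: 15.02
ee_pos: [0.4201, -0.2538, 0.1797]
tool_rot: [2.128, 2.308, -0.0]
ft_force: [0.6, 0.2, -0.3]
width: 0.0004
```

```bash
python3 - <<'E'
from h import *
stat()
f=eyes.grab_frame('wrist');save('w15.png',f);g=eyes.grab_frame('top');save('t15.png',g);s=eyes.grab_frame('scene');save('s15.png',s);np.savez('pics/s15.npz',**s)
for n,f in (('wrist',f),('top',g),('scene',s)):
    hsv=cv2.cvtColor(f['img'],cv2.COLOR_RGB2HSV);h=hsv[:,:,0]
    m=(((h<6)|(h>174))&(hsv[:,:,1]>150)&(hsv[:,:,2]>60)).astype(np.uint8)
    k,l,st,c=cv2.connectedComponentsWithStats(m)
    for i in range(1,k):
        if st[i,4]<15: continue
        q=np.argwhere(l==i);w=w2b(plane(f,q[:,1],q[:,0],.06))*1000
        if abs(w.mean(0)).max()<130: print(n,st[i],cv2.minAreaRect(w.astype(np.float32)))
# lug by scene/top depth
v,u=np.mgrid[:420,:560]
for n,f in (('top',g),('scene',s),):
    P=world(f,u,v,f['depth']);b=w2b(P)*1000
    m=(P[:,:,2]>.09)&(P[:,:,2]<.11)&(abs(b[:,:,1])<70)&(b[:,:,0]>0)&(b[:,:,0]<110)
    print(n,m.sum());
    if m.sum()>8: print(cv2.minAreaRect(b[m].astype(np.float32)))
E
```

```text
t 15.03 p [ 0.4201 -0.2538  0.1797] box [-137.4   -7.9] toolY ang-box -0.12 zaxis [ 0.002 -0.001 -1.   ] F [ 0.6  0.2 -0.3] w 0.0004 q [-0.79 -0.05  1.85  0.    1.33 -0.87]
wrist [382 176  22  51 803] ((-28.98143768310547, -17.16965675354004), (50.03611755371094, 16.850507736206055), 89.72277069091797)
top [201 149  22   8 136] ((-29.99504852294922, -17.43572998046875), (44.007591247558594, 13.81500244140625), 89.59587860107422)
scene [248 164  17  14  74] ((-25.45136260986328, -20.411142349243164), (55.38474655151367, 20.533199310302734), 66.75666046142578)
top 397
((60.84910583496094, -0.143402099609375), (99.98365783691406, 15.84757137298584), 89.69929504394531)
scene 299
((58.951263427734375, -1.2637710571289062), (13.512643814086914, 100.72241973876953), 1.2803568840026855)
```

View pics/t15.png

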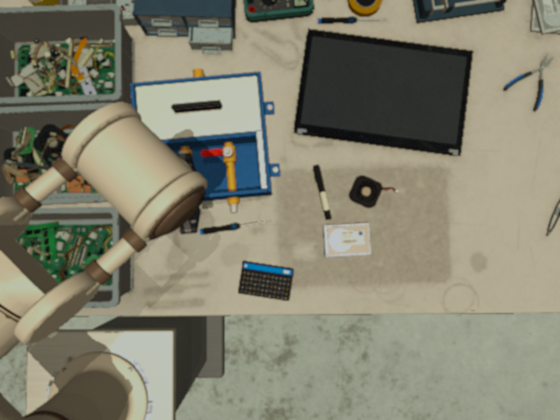

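View pics/w15.png

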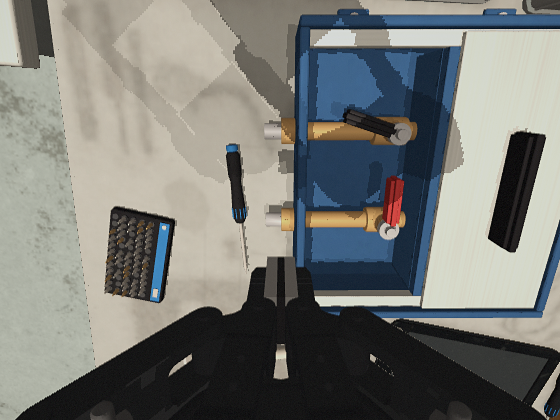

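View pics/s15.png

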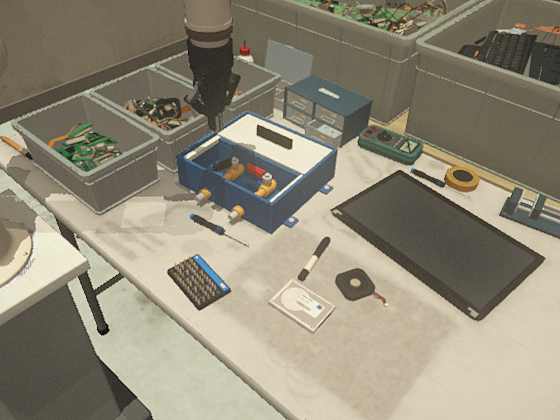

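All views agree: the lug is at box x ≈ +60 mm, so the cover is fully back. The red handle lies across its pipe at about 89.7°. Black, the driver and the other things are unmoved, and the hand is clear. Handing in.

```bash
python3 -c "
from workcell import manip
print(manip.job_done())"
```

```text
the job is handed in; nothing more can be done
None
```

The cover is slid all the way back and the red valve is shut; the job was handed in at about 15 s of the 43 s allowed, and no verdict is reported. I pushed the lug with the closed fingertips, then swept the red handle clockwise to its stop.

**Last checks:**
- **Cover:** the lug's middle is at box x ≈ +59 to +61 mm (target +60). The push stopped moving at the back wall at about 15 N.
- **Red handle:** it lies at about 89.6–89.7° in the wrist and top views, pointing to box +y. The force rose to about 23 N at the stop with no further motion. A coarse fit in the scene view gave about 67°; I gave it no weight, because it is a small oblique blob that includes the handle's side.
- **Black handle and loose things:** they look unmoved by eye in the pictures; I did not measure them.
- **Hand:** it is raised clear of everything, with no contact force.

**One disagreement:** the cameras showed the real fingertips about 34 mm above the reported TCP. Because of that, my first pass went over the lug without touching it. I corrected for the offset from then on.

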